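# Clear the pile off the logbook

## Robot

A 6-joint arm with a two-finger parallel gripper is mounted at the origin on a cart in front of the work surface, level with it; the furniture and walls round the work are solid. World frame = base frame: x ahead of the robot, y to its left, z up, the work surface at z = 0. Lengths are in m, angles in rad, forces in N, time in s.
With the tool pointing down it reaches from about 0.25 to 0.85 m from the base axis. Payload 12.5 kg.
Tool frame: the origin (TCP) lies at the centre of the arm's flange, where the gripper is bolted on; the fingertips stand 186 mm ahead of it and the grasp point (between the pads) lies ahead of it (ctrl.grip_depth is the z of the grasp point in the tool frame, in m); z points along the fingers, y is the line along which they close (so a half turn about z gives the same grasp; the last joint's range is limited). The gripper opens to 93 mm and grips with 3 to 60 N. Pads are 15 mm wide; open, the fingers measure 128 mm over their backs; the gripper's body (75 mm by 188 mm) begins 65 mm behind the grasp point.
Start: joints at [1.211, 0.351, 1.652, -0, 1.139, -0.085], TCP at [0.149, 0.529, 0.405] pointing down, gripper open.
Joint ranges: [-2.75, 2.75], [-0.79, 2.1], [0.01, 2.65], [-1.57, 4.71], [0.07, 3.14], [-2.87, 2.87]. Speed limits (rad/s): [2.22, 2.22, 2.79, 3.14, 3.14, 3.14].

## Interface

Orientations are given as a rotation vector (axis times angle).
In Python, from station import ctrl, optics, search_frame gives the robot as it stands.
- The arm moves only by the shell command python3 -m inch 'ROWS' [FORCE]. ROWS is JSON, a list of rows, each a list of 3 entries, a list of its own where there are three numbers: the shift along the world's x, y, z each as a share of 1000 mm, from -1 to 1, then the turn, a rotation vector about the world's x, y, z each as a share of 60 degrees, from -1 to 1, then the gripper command: -1 is fully open, 1 is shut, values between are in proportion. In form: [[[x, y, z], [wx, wy, wz], grip], ...]. A call has 1 to 5 rows; each row is the pose to reach, as a shift and turn from the pose commanded when the call began; what a row does not reach only later rows make up. A row lasts 1/10 s, in which the tool goes at most 50 mm and 8.59 degrees, less where a joint would pass 70% of its speed; a pose out of reach is approached as far as the arm can. A call with a number of a shift or a turn outside -1 to 1 is refused whole. A call with a gripper value outside its range is refused whole. The fingers move at their own pace and stop on an object; FORCE is the grip in N (left out, the last holds). Time passes only in rows, so rows that repeat a pose let the fingers close. It gives the time, the measured TCP pose, the force, the opening and the grip force at its end, in the units of the state.
- ctrl.observe(): the state, without advancing time (a new reading comes with each control period).
- optics.get_image(name): name is "side" or "top"; returns a dict with "frame" (480x640x3 uint8, red, green, blue), "fx", "fy", "cx", "cy" (pixels), "k1" (the pictures are not rectified: a ray, as slopes to the right and down, at radius r is drawn at 1 + k1 r^2 times it, then the intrinsics apply), "eye" and "rotation" of the camera in the world. Camera axes: x right, y down, z forward; pixel columns grow to the right and rows downward; lengths in m; the calibration is good to about 2 mm. A picture is of the moment at which its call begins. There is no depth.
- ctrl.finish_job(): hands the job in; it is judged then, once.
Trained networks look in a picture, given as the dict that the camera call returned (one of the last four; its "shot" number tells which), for a name from the list of things; names that differ only in an ending like _2 or _b are one class to them, and where a whole thing is asked for, a point or a joint stands for the part that bears it (a point fixed in the world has none). Each returns a list of dicts, best first, with "score" (0 to 1); they miss things now and then, are a little off and sometimes report something else, mostly with a low value. They report only what shows in the picture. A call takes as long as a camera call.
- search_frame(thing, picture): "box" ([left, top, right, bottom] in pixels, round what is visible of it).
The state is a dict: "t": time; "q": joint angles; "dq": joint speeds; "tau": joint torques, N m; "tool_pos": TCP position; "orientation": TCP orientation; "wrist_force": force on the tool from outside, world axes, zero at the start; "moment": the same for the moment, N m; "opening": finger opening in m; "grasp_force": force on a finger pad.
Only numpy, scipy, OpenCV 4.12 (cv2) and the standard library are available. Lean on these libraries where they do the work, as an engineer would, in place of code of your own. Each camera call takes 0.05 s, during which the arm holds its last target. There are 200 camera calls.

## Task

Somebody has piled things on the logbook; take the pile apart and set each thing in the middle of its own place, as upright or flat as it was: the brass check weight on the steel pan of the balance, the white-capped vial in the round blue dish, the fuse carton in the yellow tray, and the hand meter on the black charging pad, lined up lengthwise with it. Never let the white-capped vial fall over. Leave the logbook where it lies and the black-capped vial standing where it is.

Things in the scene. Friction and masses are not known exactly. Their poses are not given: they have to be found in the camera images.
- weight_c (a point): Brass check weight, round, 30 mm across, 51 mm tall with a narrower knob at its top, 0.2 kg; at the start it stands on the fuse carton. The point is at its centre, 25 mm above its underside; z is up its axis.
- vial_c (a point): Glass vial with a WHITE cap and greenish contents, 28 mm across, 60 mm tall (the cap, about 23 mm across, is the top 10 mm); at the start it stands on the meter, beside the carton. The point is at its centre, 30 mm above its underside; z is up its axis.
- carton_c (a point): Small white and blue fuse carton, 36 (x) by 62 (y) by 22 mm (z); at the start it lies across one end of the meter with the weight on it. The point is at its centre, 11 mm above its underside.
- meter_c (a point): Olive-brown hand meter with a screen and red and white keys, a flat bar 117 mm long (x) by 64 mm wide (y) by 22 mm high, with a short stub beyond its +x end; at the start it lies on the logbook under the carton and the vial. The point is at the centre of the bar, 11 mm above its underside; x is along its length.
- pan (a point): Centre of the top of the round steel pan, 82 mm across, of a small white balance (130 by 96 mm, with a display at its -x side). The pan top is 32 mm above the worktop, its z is up. Fixed, does not move.
- dish_floor (a point): Round shallow blue dish, 88 mm across the rim, 10 mm high, wall about 3 mm. The point is the centre of its inner floor, 3 mm above the worktop. Fixed.
- tray_floor (a point): Shallow yellow rectangular tray, 96 mm (x) by 124 mm (y) outside, 10 mm high, walls 3 mm, all yellow. The point is the centre of its inner floor, 3 mm above the worktop. Fixed.
- pad_top (a point): Flat black charging pad with a blue border line, 150 mm (x) by 90 mm (y) by 10 mm high. The point is the centre of its flat top, 10 mm above the worktop; x is along its length. The meter may lie on it either way round. Fixed.
- logbook: Dark wire-bound logbook under the pile, 149 mm (x) by 110 mm (y), its cover 11 mm above the worktop; loose, to stay where it is. The origin is at the centre of its underside.
- black_vial_c (a point): Vial with a BLACK cap standing alone on the worktop, 28 mm across, 60 mm tall; loose, not part of the job, to be left standing. The point is at its centre, 30 mm above the worktop.

How it is judged:
At the end, for the whole second after the job is handed in: Weight upright on the pan, white-capped vial upright in the dish, carton flat in the tray, meter flat on the pad: centres within 15 mm of the middle of each place, meter within 0.2 rad of the pad's length, at rest; logbook moved under 30 mm; black-capped vial standing, moved under 20 mm (horizontal distance between weight_c and pan below 0.015 m and z of weight_c in the frame of pan between 0.019 and 0.031 m and angle between each of weight_c, carton_c, vial_c, meter_c, black_vial_c's own z axis and vertical below 0.15 rad and horizontal distance between carton_c and tray_floor below 0.015 m and z of carton_c in the frame of tray_floor between 0.005 and 0.017 m and horizontal distance between vial_c and dish_floor below 0.015 m and z of vial_c in the frame of dish_floor between 0.024 and 0.036 m and horizontal distance between meter_c and pad_top below 0.015 m and z of meter_c in the frame of pad_top between 0.005 and 0.017 m and angle between the x axis of meter_c and the x axis of pad_top, either way round below 0.2 rad and distance of logbook from where it was at the start of the episode below 0.03 m and distance of black_vial_c from where it was at the start of the episode below 0.02 m and linear speed of each of meter, fuse_carton, check_weight, vial below 0.02 m/s); the robot touches nothing.
It fails at once if the white-capped vial is tipped over (angle between vial_c's own z axis and vertical above 0.8 rad).
It also fails if it takes over 112 s, if anything falls off the work surface, if the arm or the gripper's body presses on something with over 40 N, if the wrist force passes 120 N, or if a joint passes its speed limit or range.

## Working session

There is one attempt and no reset: what is moved stays moved. The work goes in short steps, Python scripts to look and compute and a shell command to move; the robot and the scene stay as the last step left them, time stands still between calls to the robot, and variables do not carry over. Pictures are saved under pics/ and viewed, at most 14 in all, crops included, and the job is handed in when it is done.

```bash
ls; mkdir -p pics; cat > h.py <<'E'
import numpy as np, cv2
from station import ctrl, optics, search_frame
def K(p): return np.array([[p['fx'],0,p['cx']],[0,p['fy'],p['cy']],[0,0,1.]])
def rot(p):
    R=np.array(p['rotation'],float)
    return R if R.shape==(3,3) else cv2.Rodrigues(R)[0]
def ray(p,u,v):
    d=cv2.undistortPoints(np.array([[[u,v]]],float),K(p),np.array([p['k1'],0,0,0.]))[0,0]
    return np.array(p['eye']),rot(p)@np.array([d[0],d[1],1])
def at(p,u,v,z):
    e,d=ray(p,u,v); return e+d*(z-e[2])/d[2]
def proj(p,P):
    R=rot(p); P=np.atleast_2d(np.array(P,float))
    return cv2.projectPoints(P,cv2.Rodrigues(R.T)[0],-R.T@np.array(p['eye'],float),K(p),np.array([p['k1'],0,0,0.]))[0][:,0]
def save(p,n,box=None,s=1):
    f=p['frame'][:,:,::-1]
    if box: f=f[box[1]:box[3],box[0]:box[2]]
    cv2.imwrite('pics/'+n,cv2.resize(f,None,fx=s,fy=s,interpolation=cv2.INTER_CUBIC))
E
python3 - <<'E'
from h import *
print(ctrl.grip_depth, ctrl.observe())
for n in ('top','side'):
    p=optics.get_image(n); save(p,n+'0.png')
    print(n,{k:v for k,v in p.items() if k!='frame'})
    for t,z in [('weight_c',.08),('vial_c',.07),('carton_c',.055),('meter_c',.033),('pan',.032),('dish_floor',.005),('tray_floor',.005),('pad_top',.01),('logbook',.011),('black_vial_c',.06)]:
        for r in search_frame(t,p)[:2]:
            b=r['box']; print(t,round(r['score'],2),np.round(b,1),np.round(at(p,(b[0]+b[2])/2,(b[1]+b[3])/2,z),3))
E
```

```text
pics
0.1673 {'t': 0.0, 'q': array([ 1.21140552e+00,  3.51240099e-01,  1.65241718e+00,  2.38928287e-05,
        1.13910050e+00, -8.46079826e-02]), 'dq': array([-0.0007529 , -0.00101752,  0.00135603,  0.00080972, -0.0007002 ,
        0.0019238 ]), 'tau': array([ 2.68231794e-03, -4.97333407e+01, -2.85254645e+01,  6.99897995e-02,
        2.58495938e-02, -1.17966051e-04]), 'tool_pos': array([0.14916905, 0.52925413, 0.40420181]), 'orientation': array([-4.30248674e-01, -3.11171055e+00,  1.77760439e-03]), 'wrist_force': array([-0.16064411,  0.10196446,  0.2371359 ]), 'moment': array([0.00450698, 0.01340286, 0.00401174]), 'grasp_force': 0.0, 'opening': 0.09301627200994204}
top {'fx': 448.8857383701025, 'fy': 448.8857383701025, 'cx': 320.19319369389297, 'cy': 245.62317174278465, 'k1': -0.05301413219292224, 'eye': array([0.49237807, 0.0259327 , 1.01091593]), 'rotation': array([-2.15470109,  2.21233481, -0.05287095]), 'shot': 1}
weight_c 0.56 [211.6 300.4 231.4 317.5] [0.424 0.246 0.08 ]
vial_c 0.5 [212.7 272.3 229.9 286.7] [0.485 0.247 0.07 ]
vial_c 0.24 [214.  258.7 242.4 322.2] [0.462 0.233 0
[... 906 characters left out ...]
 334.4 322.8] [0.415 0.254 0.08 ]
vial_c 0.7 [283.3 291.5 298.9 325.9] [0.475 0.274 0.07 ]
carton_c 0.79 [310.  310.3 343.9 338.1] [0.407 0.273 0.055]
meter_c 0.75 [274.4 312.6 343.1 346.4] [0.442 0.27  0.033]
meter_c 0.61 [244.2 253.2 282.6 271.9] [0.647 0.066 0.033]
pan 0.94 [288.9 213.2 345.7 245. ] [ 0.618 -0.164  0.032]
dish_floor 0.74 [245.2 251.9 285.7 272. ] [0.673 0.011 0.005]
tray_floor 0.61 [307.  269.  370.8 309. ] [0.468 0.06  0.005]
pad_top 0.93 [347.4 240.1 413.5 268.4] [ 0.439 -0.134  0.01 ]
pad_top 0.56 [286.6 217.9 347.8 246. ] [ 0.632 -0.195  0.01 ]
logbook 0.89 [279.2 311.3 356.3 364.3] [0.43  0.257 0.011]
black_vial_c 0.84 [321.1 238.4 335.8 261.7] [ 0.52  -0.002  0.06 ]
```

```bash
python3 - <<'E'
from h import *
p=optics.get_image('top'); save(p,'t1.png',(190,160,460,340),2.9)
p=optics.get_image('side'); save(p,'s1.png',(230,200,430,370),3.5)
E
```

```text
(no output)
```

View pics/t1.png

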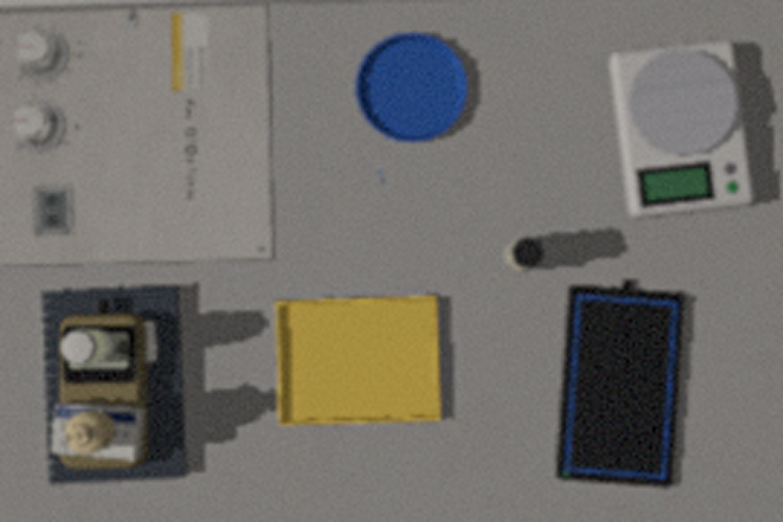

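View pics/s1.png

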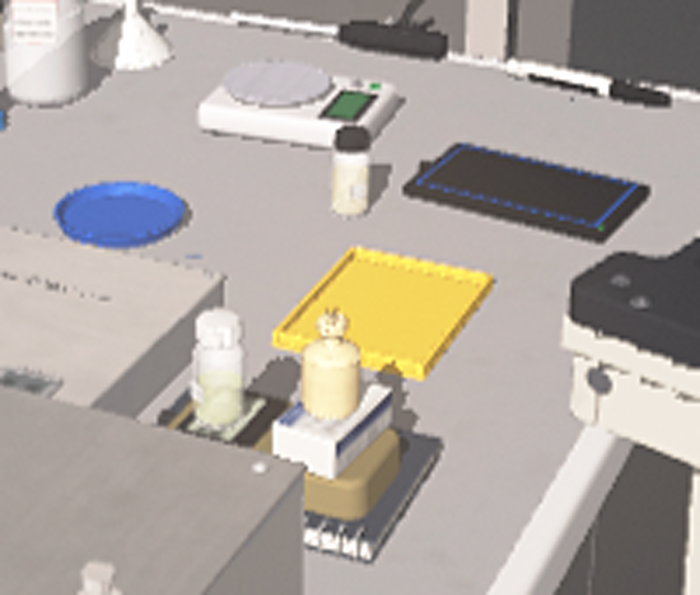

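The top crop shows the weight on the carton at (87,430) and the vial at (80,348), with the dish, pan, tray and pad all clear. Two boxes stand near the pile, so I'll view the full frames.

View pics/side0.png

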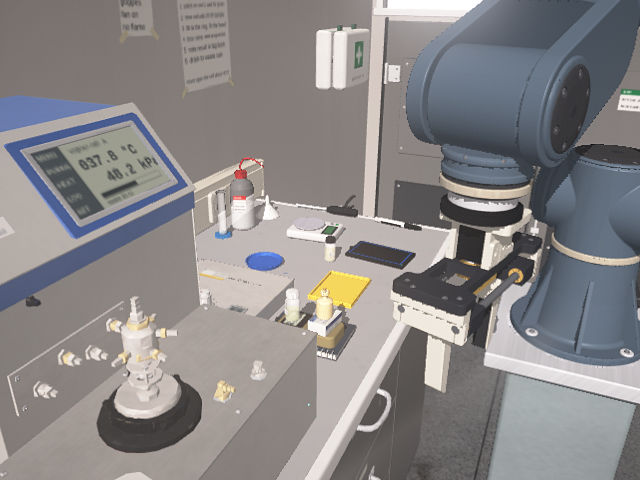

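View pics/top0.png

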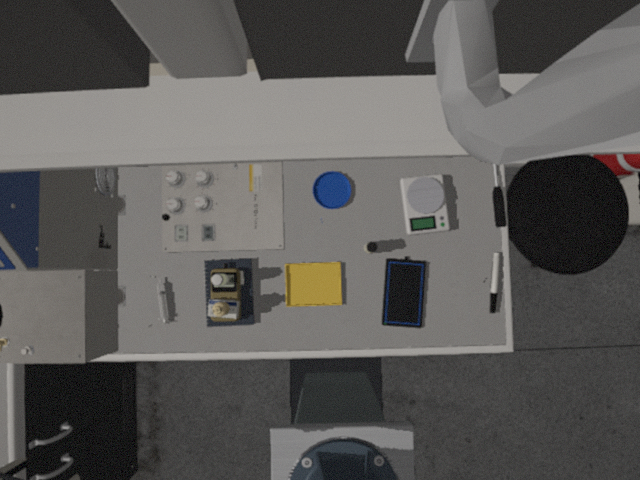

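```bash
python3 - <<'E'
from h import *
p=optics.get_image('top')
c=lambda x,y:(190+x/2.9,160+y/2.9)
def P(n,x,y,z): print(n,np.round(at(p,*c(x,y),z),4))
P('knob',87,428,.106);P('cap',80,348,.093);P('dish',412,87,.01);P('pan',685,101,.032);P('black',528,251,.06)
for q in [(279,300),(437,295),(440,419),(277,424)]: P('tray',*q,.01)
for q in [(571,287),(685,295),(669,486),(557,478)]: P('pad',*q,.01)
for q in [(62,320),(144,316),(146,464),(64,466)]: P('meter',*q,.033)
for q in [(56,405),(145,406),(141,462),(52,456)]: P('carton',*q,.055)
for q in [(43,292),(197,286),(201,474),(50,481)]: P('book',*q,.011)
for q in [(272,259),(268,5)]:
  for z in (.0,.1,.15): P('box',*q,z)
# side triangulation of weight, vial tops
s=optics.get_image('side')
def tri(a,b):
    e1,d1=ray(p,*a);e2,d2=ray(s,*b)
    A=np.stack([d1,-d2],1);k=np.linalg.lstsq(A,e2-e1,rcond=None)[0]
    return e1+k[0]*d1,e2+k[1]*d2
t=lambda x,y:(230+x/3.5,200+y/3.5)
for n,a,b in [('knobtop',(87,428),(332,312)),('cap',(80,348),(219,314)),('black',(528,251),(352,130)),('dish',(412,87),(121,212)),('pan',(685,101),(277,83)),('boxcorner',(272,259),(222,276))]: print(n,*np.round(tri(c(*a),t(*b)),4))
E
```

```text
knob [0.4286 0.2424 0.106 ]
cap [0.4842 0.2497 0.093 ]
dish [0.6791 0.0084 0.01  ]
pan [ 0.6587 -0.1981  0.032 ]
black [ 0.5463 -0.0722  0.06  ]
tray [0.5165 0.1152 0.01  ]
tray [ 0.5171 -0.0064  0.01  ]
tray [ 0.4223 -0.006   0.01  ]
tray [0.4216 0.1189 0.01  ]
pad [ 0.5205 -0.1095  0.01  ]
pad [ 0.512  -0.1969  0.01  ]
pad [ 0.3667 -0.1792  0.01  ]
pad [ 0.3752 -0.0939  0.01  ]
meter [0.505  0.2777 0.033 ]
meter [0.5065 0.2154 0.033 ]
meter [0.3957 0.2157 0.033 ]
meter [0.3955 0.2777 0.033 ]
carton [0.4424 0.2774 0.055 ]
carton [0.4402 0.2115 0.055 ]
carton [0.3994 0.2151 0.055 ]
carton [0.4051 0.2809 0.055 ]
book [0.5273 0.298  0.011 ]
book [0.5289 0.1782 0.011 ]
book [0.385  0.1779 0.011 ]
book [0.382  0.2944 0.011 ]
box [0.5488 0.1209 0.    ]
box [0.5432 0.1115 0.1   ]
box [0.5404 0.1068 0.15  ]
box [0.7497 0.12   0.    ]
box [0.7243 0.1107 0.1   ]
box [0.7115 0.106  0.15  ]
knobtop [0.4285 0.2428 0.1045] [0.4248 0.2413 0.1044]
cap [0.4842 0.2495 0.0936] [0.4841 0.2495 0.0936]
black [ 0.5463 -0.0723  0.0591] [ 0.544  -0.0732  0.059 ]
dish [0.6798 0.0083 0.0063] [0.6772 0.0071 0.0058]
pan [ 0.6595 -0.1992  0.0271] [ 0.6572 -0.2002  0.0269]
boxcorner [0.5466 0.1173 0.0387] [0.5474 0.1176 0.0388]
```

```bash
python3 -m inch '[[[0.14,-0.14,0],[0,0,0.26],-1],[[0.14,-0.14,0],[0,0,0.26],-1],[[0.14,-0.14,0],[0,0,0.26],-1],[[0.14,-0.14,0],[0,0,0.26],-1],[[0.14,-0.14,0],[0,0,0.26],-1]]' 20
python3 -m inch '[[[0.137,-0.147,0],[0,0,0],-1],[[0.137,-0.147,0],[0,0,0],-1],[[0.137,-0.147,0],[0,0,0],-1],[[0.137,-0.147,0],[0,0,0],-1],[[0.137,-0.147,0],[0,0,0],-1]]'
python3 -m inch '[[[0,0,0],[0,0,0],-1],[[0,0,0],[0,0,0],-1],[[0,0,0],[0,0,0],-1]]'
```

```text
t: 1.8
tool_pos: [0.292, 0.3864, 0.4049]
orientation: [0.011, 3.141, -0.001]
wrist_force: [-0.5, 1.0, 0.1]
opening: 0.093
grasp_force: 0.0
t: 2.3
tool_pos: [0.4289, 0.2394, 0.4048]
orientation: [0.011, 3.141, -0.001]
wrist_force: [-0.2, 0.1, -0.5]
opening: 0.093
grasp_force: 0.0
t: 2.6
tool_pos: [0.4254, 0.2434, 0.4047]
orientation: [-0.001, -3.141, -0.0]
wrist_force: [-0.7, -0.8, -0.1]
opening: 0.093
grasp_force: 0.0
```

```bash
python3 -m inch '[[[0.001,-0.001,-0.05],[0,0,0],-1],[[0.001,-0.001,-0.1],[0,0,0],-1],[[0.001,-0.001,-0.13],[0,0,0],-1],[[0.001,-0.001,-0.157],[0,0,0],-1],[[0.001,-0.001,-0.157],[0,0,0],-1]]'
python3 -m inch '[[[0,0,0],[0,0,0],0.2],[[0,0,0],[0,0,0],0.4],[[0,0,0],[0,0,0],0.6],[[0,0,0],[0,0,0],1],[[0,0,0],[0,0,0],1]]' 20
python3 -m inch '[[[0,0,0],[0,0,0],1],[[0,0,0],[0,0,0],1],[[0,0,0],[0,0,0],1],[[0,0,0],[0,0,0],1],[[0,0,0],[0,0,0],1]]'
```

```text
t: 3.1
tool_pos: [0.4258, 0.2419, 0.2452]
orientation: [-0.001, -3.137, 0.003]
wrist_force: [0.6, 0.3, 0.2]
opening: 0.0929
grasp_force: 0.0
t: 3.6
tool_pos: [0.4273, 0.2414, 0.2483]
orientation: [0.004, 3.141, 0.001]
wrist_force: [0.7, -0.5, -0.9]
opening: 0.0576
grasp_force: 0.0
t: 4.1
tool_pos: [0.4273, 0.2415, 0.2478]
orientation: [0.004, 3.141, 0.0]
wrist_force: [-0.2, 2.0, 0.8]
opening: 0.0293
grasp_force: 20.0
```

```bash
python3 -m inch '[[[0,0,0.03],[0,0,0],1],[[0,0,0.07],[0,0,0],1],[[0,0,0.12],[0,0,0],1],[[0.01,-0.03,0.13],[0,0,0],1],[[0.03,-0.07,0.13],[0,0,0],1]]'
python3 -m inch '[[[0.02,-0.04,0],[0,0,0],1],[[0.04,-0.08,0],[0,0,0],1],[[0.06,-0.12,0],[0,0,0],1],[[0.08,-0.16,0],[0,0,0],1],[[0.1,-0.2,0],[0,0,0],1]]'
python3 -m inch '[[[0.02,-0.04,0],[0,0,0],1],[[0.04,-0.08,0],[0,0,0],1],[[0.06,-0.12,0],[0,0,0],1],[[0.08,-0.15,0],[0,0,0],1],[[0.101,-0.17,0],[0,0,0],1]]'
python3 -m inch '[[[0,0,0],[0,0,0],1],[[0,0,0],[0,0,0],1],[[0,0,0],[0,0,0],1]]'
python3 - <<'E'
from h import *
p=optics.get_image('top'); s=optics.get_image('side')
a=np.hstack([p['frame'][130:350,190:460],s['frame'][150:370,200:460]])
save({'frame':a},'a2.png',None,1.5)
E
```

```text
t: 4.6
tool_pos: [0.4569, 0.1714, 0.3798]
orientation: [-0.001, 3.138, 0.001]
wrist_force: [0.4, 0.1, -2.4]
opening: 0.0294
grasp_force: 20.0
t: 5.1
tool_pos: [0.5575, -0.0306, 0.3773]
orientation: [-0.004, -3.14, 0.0]
wrist_force: [0.3, 1.3, -2.5]
opening: 0.0293
grasp_force: 20.0
t: 5.6
tool_pos: [0.6584, -0.2011, 0.3768]
orientation: [-0.007, -3.14, -0.0]
wrist_force: [1.2, 0.3, -1.8]
opening: 0.0294
grasp_force: 20.0
t: 5.9
tool_pos: [0.6578, -0.1979, 0.3774]
orientation: [-0.003, -3.14, -0.001]
wrist_force: [-0.1, 0.6, -2.8]
opening: 0.0291
grasp_force: 20.0
```

View pics/a2.png

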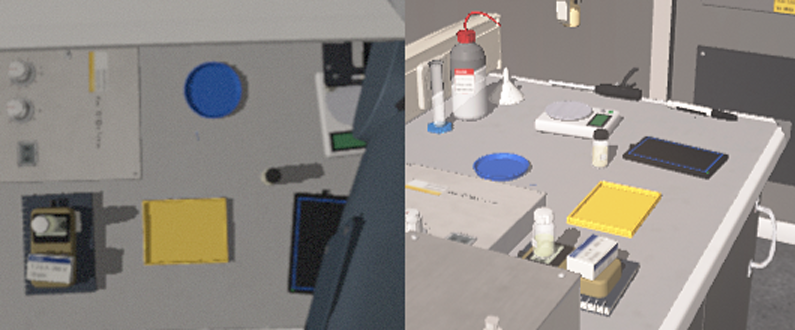

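The weight is held and the rest of the pile is undisturbed. The pan is clear below the gripper, so I'll lower.

```bash
python3 -m inch '[[[0.001,-0.001,-0.04],[0,0,0],1],[[0.001,-0.001,-0.08],[0,0,0],1],[[0.001,-0.001,-0.12],[0,0,0],1],[[0.001,-0.001,-0.14],[0,0,0],1],[[0.001,-0.001,-0.145],[0,0,0],1]]'
python3 -m inch '[[[0,0,-0.003],[0,0,0],1],[[0,0,-0.006],[0,0,0],1],[[0,0,-0.008],[0,0,0],1],[[0,0,-0.008],[0,0,0],1],[[0,0,-0.008],[0,0,0],1]]'
```

```text
t: 6.5
tool_pos: [0.6584, -0.1988, 0.2303]
orientation: [-0.003, -3.138, -0.002]
wrist_force: [0.3, 0.6, -2.5]
opening: 0.029
grasp_force: 20.0
t: 7.0
tool_pos: [0.6593, -0.1997, 0.2254]
orientation: [0.004, 3.141, -0.0]
wrist_force: [-0.7, 0.7, -2.5]
opening: 0.0294
grasp_force: 20.0
```

```bash
python3 -m inch '[[[0,0,-0.001],[0,0,0],1],[[0,0,-0.002],[0,0,0],1],[[0,0,-0.002],[0,0,0],1],[[0,0,-0.002],[0,0,0],1]]'
python3 -m inch '[[[0,0,0],[0,0,0],0.3],[[0,0,0],[0,0,0],0.2],[[0,0,0],[0,0,0],0],[[0,0,0],[0,0,0],-0.3],[[0,0,0],[0,0,0],-0.3]]'
python3 -m inch '[[[0,0,0],[0,0,0],-0.3],[[0,0,0.02],[0,0,0],-0.3],[[0,0,0.07],[0,0,0],-0.5],[[0,0,0.12],[0,0,0],-0.5],[[0,0,0.16],[0,0,0],-0.5]]'
```

```text
t: 7.4
tool_pos: [0.6594, -0.1997, 0.2244]
orientation: [0.004, 3.141, -0.001]
wrist_force: [-5.0, 1.7, 10.3]
opening: 0.0295
grasp_force: 20.0
t: 7.9
tool_pos: [0.6592, -0.1996, 0.2226]
orientation: [-0.004, -3.142, -0.0]
wrist_force: [-0.1, 0.1, -0.0]
opening: 0.0568
grasp_force: 0.0
t: 8.4
tool_pos: [0.6591, -0.1996, 0.3858]
orientation: [0.004, 3.14, -0.001]
wrist_force: [-0.8, 0.4, 0.6]
opening: 0.0695
grasp_force: 0.0
```

```bash
python3 -m inch '[[[-0.017,0.045,0],[0,0,0],-0.6],[[-0.034,0.09,0],[0,0,0],-0.6],[[-0.052,0.135,0],[0,0,0],-0.6],[[-0.07,0.18,0],[0,0,0],-0.6],[[-0.087,0.225,0],[0,0,0],-0.6]]'
python3 -m inch '[[[-0.017,0.045,0],[0,0,0],-0.6],[[-0.034,0.09,0],[0,0,0],-0.6],[[-0.052,0.135,0],[0,0,0],-0.6],[[-0.07,0.18,0],[0,0,0],-0.6],[[-0.088,0.224,0],[0,0,0],-0.6]]'
python3 -m inch '[[[0,0,0],[0,0,0],-0.6],[[0,0,0],[0,0,0],-0.6],[[0,0,0],[0,0,0],-0.6]]'
python3 - <<'E'
from h import *
s=optics.get_image('side'); save(s,'s3.png',(200,130,440,350),3)
for n in ('weight_c','vial_c','pan'): print(n,[ (round(r['score'],2),np.round(r['box'])) for r in search_frame(n,s)[:1]])
E
```

```text
t: 8.9
tool_pos: [0.5711, 0.0269, 0.3829]
orientation: [0.004, 3.141, 0.0]
wrist_force: [0.2, 0.2, 0.2]
opening: 0.0745
grasp_force: 0.0
t: 9.4
tool_pos: [0.4831, 0.251, 0.383]
orientation: [0.004, 3.141, 0.0]
wrist_force: [1.1, 0.1, -1.0]
opening: 0.0743
grasp_force: 0.0
t: 9.7
tool_pos: [0.4846, 0.2486, 0.3828]
orientation: [0.005, 3.141, -0.0]
wrist_force: [0.4, 0.1, -0.1]
opening: 0.0744
grasp_force: 0.0
weight_c []
vial_c [(0.6, array([284., 289., 298., 324.]))]
pan [(0.67, array([288., 216., 346., 243.]))]
```

View pics/s3.png

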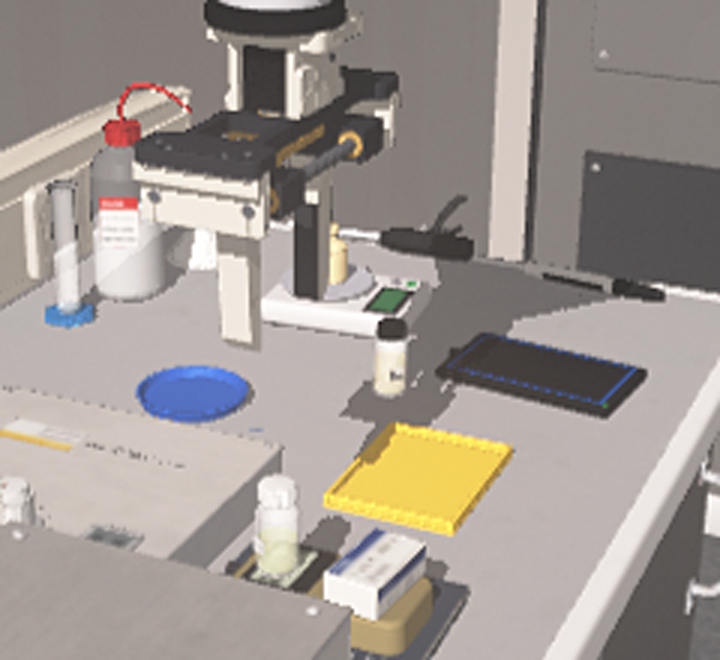

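The weight stands upright on the pan, and the vial (276,530) and carton are unchanged. Next I'll lower on the vial.

```bash
python3 -m inch '[[[0,0.001,-0.04],[0,0,0],-0.6],[[0,0.001,-0.08],[0,0,0],-0.6],[[0,0.001,-0.11],[0,0,0],-0.6],[[0,0.001,-0.135],[0,0,0],-0.6],[[0,0.001,-0.15],[0,0,0],-0.6]]'
python3 -m inch '[[[0,0,0],[0,0,0],-0.6],[[0,0,0],[0,0,0],0],[[0,0,0],[0,0,0],0.2],[[0,0,0],[0,0,0],0.3],[[0,0,0],[0,0,0],0.4]]' 12
python3 -m inch '[[[0,0,0],[0,0,0],0.5],[[0,0,0],[0,0,0],1],[[0,0,0],[0,0,0],1],[[0,0,0],[0,0,0],1],[[0,0,0],[0,0,0],1]]'
```

```text
t: 10.4
tool_pos: [0.4841, 0.2496, 0.2307]
orientation: [-0.006, -3.139, 0.001]
wrist_force: [0.8, 0.4, 0.7]
opening: 0.0743
grasp_force: 0.0
t: 10.9
tool_pos: [0.4844, 0.2504, 0.2334]
orientation: [0.004, 3.14, 0.001]
wrist_force: [-0.4, -0.8, 0.1]
opening: 0.0471
grasp_force: 0.0
t: 11.4
tool_pos: [0.4842, 0.2504, 0.2328]
orientation: [0.004, 3.141, 0.0]
wrist_force: [-0.7, -0.2, 3.2]
opening: 0.027
grasp_force: 12.0
```

```bash
python3 -m inch '[[[0,0,0.015],[0,0,0],1],[[0,0,0.04],[0,0,0],1],[[0,0,0.07],[0,0,0],1],[[0,0,0.09],[0,0,0],1],[[0,0,0.1],[0,0,0],1]]'
python3 -m inch '[[[0.02,-0.025,0],[0,0,0],1],[[0.044,-0.055,0],[0,0,0],1],[[0.068,-0.085,0],[0,0,0],1],[[0.092,-0.115,0],[0,0,0],1],[[0.116,-0.145,0],[0,0,0],1]]'
python3 -m inch '[[[0.024,-0.03,0],[0,0,0],1],[[0.046,-0.055,0],[0,0,0],1],[[0.066,-0.08,0],[0,0,0],1],[[0.078,-0.097,0],[0,0,0],1],[[0.078,-0.097,0],[0,0,0],1]]'
python3 -m inch '[[[0,0,-0.03],[0,0,0],1],[[0,0,-0.06],[0,0,0],1],[[0,0,-0.09],[0,0,0],1],[[0,0,-0.11],[0,0,0],1],[[0,0,-0.12],[0,0,0],1]]'
python3 -m inch '[[[0,0,0],[0,0,0],1],[[0,0,-0.003],[0,0,0],1],[[0,0,-0.006],[0,0,0],1],[[0,0,-0.006],[0,0,0],1],[[0,0,-0.006],[0,0,0],1]]'
```

```text
t: 11.9
tool_pos: [0.4844, 0.2504, 0.3343]
orientation: [0.004, 3.14, 0.001]
wrist_force: [0.0, 0.7, -0.2]
opening: 0.0269
grasp_force: 12.0
t: 12.4
tool_pos: [0.6009, 0.104, 0.3319]
orientation: [-0.004, -3.14, 0.0]
wrist_force: [0.2, 0.5, -0.6]
opening: 0.0272
grasp_force: 12.0
t: 12.9
tool_pos: [0.679, 0.0062, 0.3313]
orientation: [-0.008, -3.141, 0.0]
wrist_force: [-0.8, 0.4, -0.7]
opening: 0.0267
grasp_force: 12.0
t: 13.4
tool_pos: [0.6772, 0.0092, 0.2101]
orientation: [-0.003, -3.138, -0.001]
wrist_force: [-0.6, 0.2, -0.1]
opening: 0.027
grasp_force: 12.0
t: 13.9
tool_pos: [0.6783, 0.0083, 0.2073]
orientation: [0.004, 3.141, -0.0]
wrist_force: [0.2, -1.0, -0.6]
opening: 0.0266
grasp_force: 12.0
```

```bash
python3 -m inch '[[[0,0,-0.002],[0,0,0],1],[[0,0,-0.004],[0,0,0],1],[[0,0,-0.004],[0,0,0],1],[[0,0,-0.004],[0,0,0],1]]'
python3 - <<'E'
from h import *
s=optics.get_image('side'); save(s,'s4.png',(210,220,330,300),5)
E
```

```text
t: 14.3
tool_pos: [0.6782, 0.0083, 0.2027]
orientation: [-0.004, -3.141, 0.0]
wrist_force: [-0.4, -0.1, -0.5]
opening: 0.0269
grasp_force: 12.0
```

View pics/s4.png

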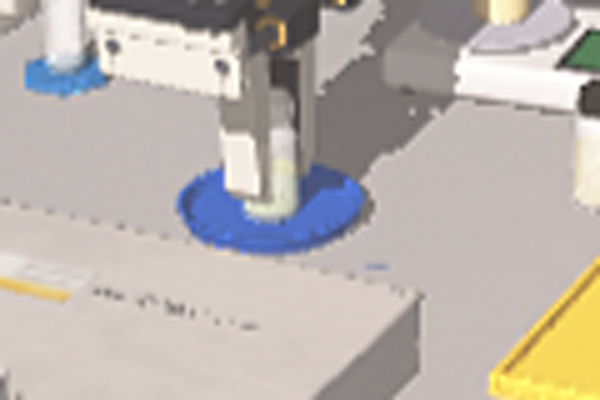

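The vial hangs upright over the centre of the dish at (272,205). I'll lower it the last 1–2 mm to contact.

```bash
python3 -m inch '[[[0,0,-0.0015],[0,0,0],1],[[0,0,-0.0015],[0,0,0],1],[[0,0,-0.0015],[0,0,0],1],[[0,0,-0.0015],[0,0,0],1]]'
```

```text
t: 14.75
tool_pos: [0.6784, 0.0084, 0.2023]
orientation: [0.004, 3.141, 0.0]
wrist_force: [-2.5, 1.5, 8.6]
opening: 0.0266
grasp_force: 12.0
```

```bash
python3 -m inch '[[[0,0,0],[0,0,0],0.38],[[0,0,0],[0,0,0],0.3],[[0,0,0],[0,0,0],0.15],[[0,0,0],[0,0,0],0],[[0,0,0],[0,0,0],-0.1]]'
python3 -m inch '[[[0,0,0],[0,0,0],-0.2],[[0,0,0],[0,0,0],-0.3],[[0,0,0.01],[0,0,0],-0.3],[[0,0,0.03],[0,0,0],-0.3],[[0,0,0.07],[0,0,0],-0.4]]'
python3 -m inch '[[[0,0,0.05],[0,0,0],-0.8],[[0,0,0.1],[0,0,0],-1],[[-0.01,0.03,0.11],[0,0,0],-1],[[-0.03,0.06,0.11],[0,0,0],-1],[[-0.055,0.09,0.11],[0,0,0],-1]]'
python3 - <<'E'
from h import *
p=optics.get_image('top');s=optics.get_image('side')
a=np.hstack([cv2.resize(p['frame'][220:340,190:320],None,fx=3,fy=3,interpolation=2),cv2.resize(s['frame'][220:340,210:345],None,fx=3,fy=3,interpolation=2)])
save({'frame':a},'a5.png')
E
```

```text
t: 15.25
tool_pos: [0.6782, 0.0084, 0.2011]
orientation: [-0.004, -3.141, 0.0]
wrist_force: [0.5, -1.2, -0.6]
opening: 0.0491
grasp_force: 0.0
t: 15.75
tool_pos: [0.6775, 0.0084, 0.2701]
orientation: [-0.004, -3.137, -0.0]
wrist_force: [0.9, -0.2, 0.3]
opening: 0.0637
grasp_force: 0.0
t: 16.25
tool_pos: [0.6226, 0.0991, 0.3825]
orientation: [0.005, 3.14, 0.0]
wrist_force: [0.7, 0.8, -0.3]
opening: 0.0928
grasp_force: 0.0
```

View pics/a5.png

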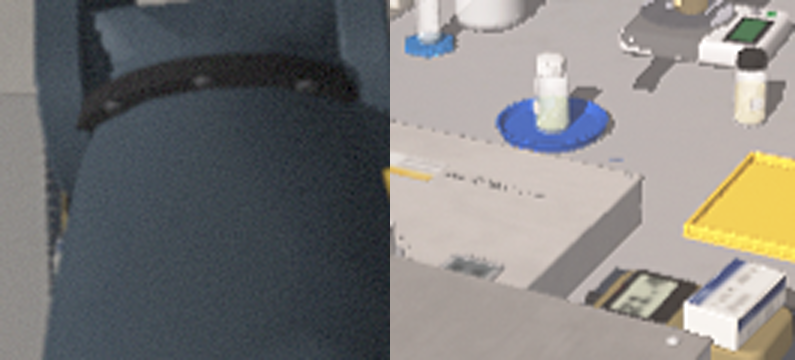

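The vial stands upright in the dish. In a2 the carton centred at about pixel (224,310), which matches the earlier estimate of (0.422, 0.246), turned about −5°.

```bash
python3 -m inch '[[[-0.04,0.03,0],[0,0,-0.08],-1],[[-0.08,0.06,0],[0,0,-0.08],-1],[[-0.12,0.09,0],[0,0,-0.08],-1],[[-0.16,0.12,0],[0,0,-0.08],-1],[[-0.2,0.148,0],[0,0,-0.08],-1]]'
python3 -m inch '[[[0,0,-0.02],[0,0,0],-1],[[0,0,-0.04],[0,0,0],-1],[[0,0,-0.04],[0,0,0],-1],[[0,0,-0.04],[0,0,0],-1]]'
```

```text
t: 16.85
tool_pos: [0.4219, 0.2469, 0.382]
orientation: [0.136, 3.138, 0.001]
wrist_force: [0.9, 0.6, 0.7]
opening: 0.0929
grasp_force: 0.0
t: 17.25
tool_pos: [0.4237, 0.2462, 0.342]
orientation: [0.136, 3.138, 0.0]
wrist_force: [0.8, 0.6, -0.5]
opening: 0.093
grasp_force: 0.0
```

```bash
python3 -m inch '[[[-0.001,0,-0.04],[0,0,0],-1],[[-0.001,0,-0.075],[0,0,0],-1],[[-0.001,0,-0.1],[0,0,0],-1],[[-0.001,0,-0.115],[0,0,0],-1],[[-0.001,0,-0.119],[0,0,0],-1]]'
python3 -m inch '[[[0,0,0],[0,0,0],-1],[[0,0,0],[0,0,0],-0.7],[[0,0,0],[0,0,0],-0.5],[[0,0,0],[0,0,0],-0.4],[[0,0,0],[0,0,0],-0.3]]' 12
python3 -m inch '[[[0,0,0],[0,0,0],-0.2],[[0,0,0],[0,0,0],0],[[0,0,0],[0,0,0],0],[[0,0,0],[0,0,0],0],[[0,0,0],[0,0,0],0]]'
```

```text
t: 17.75
tool_pos: [0.4227, 0.2461, 0.2218]
orientation: [-0.136, -3.138, 0.001]
wrist_force: [0.1, 0.7, 0.4]
opening: 0.093
grasp_force: 0.0
t: 18.25
tool_pos: [0.4223, 0.2464, 0.2227]
orientation: [0.135, 3.138, 0.001]
wrist_force: [-0.6, -0.1, -0.2]
opening: 0.0657
grasp_force: 0.0
t: 18.75
tool_pos: [0.4223, 0.2464, 0.2226]
orientation: [0.135, 3.138, 0.0]
wrist_force: [-1.9, 0.0, 5.7]
opening: 0.0615
grasp_force: 12.0
```

```bash
python3 -m inch '[[[0,0,0.01],[0,0,0],0],[[0,0,0.03],[0,0,0],0],[[0,0,0.05],[0,0,0],0],[[0,0,0.06],[0,0,0],0],[[0,0,0.06],[0,0,0],0]]'
python3 -m inch '[[[0.01,-0.04,0],[0,0,0.08],0],[[0.02,-0.08,0],[0,0,0.08],0],[[0.03,-0.12,0],[0,0,0.08],0],[[0.04,-0.16,0],[0,0,0.08],0],[[0.047,-0.191,0],[0,0,0.08],0]]'
python3 -m inch '[[[0,0,-0.02],[0,0,0],0],[[0,0,-0.05],[0,0,0],0],[[0,0,-0.075],[0,0,0],0],[[0,0,-0.085],[0,0,0],0],[[0,0,-0.085],[0,0,0],0]]'
python3 - <<'E'
from h import *
s=optics.get_image('side'); save(s,'s6.png',(270,230,400,320),5)
E
```

```text
t: 19.25
tool_pos: [0.4224, 0.2465, 0.2835]
orientation: [0.135, 3.137, 0.002]
wrist_force: [-0.2, 0.9, -0.8]
opening: 0.0622
grasp_force: 12.0
t: 19.75
tool_pos: [0.4693, 0.0533, 0.2814]
orientation: [-0.005, -3.14, 0.0]
wrist_force: [0.3, 0.5, -0.7]
opening: 0.0618
grasp_force: 12.0
t: 20.25
tool_pos: [0.4688, 0.0554, 0.196]
orientation: [-0.004, -3.139, 0.0]
wrist_force: [0.7, 1.2, -0.9]
opening: 0.0619
grasp_force: 12.0
```

View pics/s6.png

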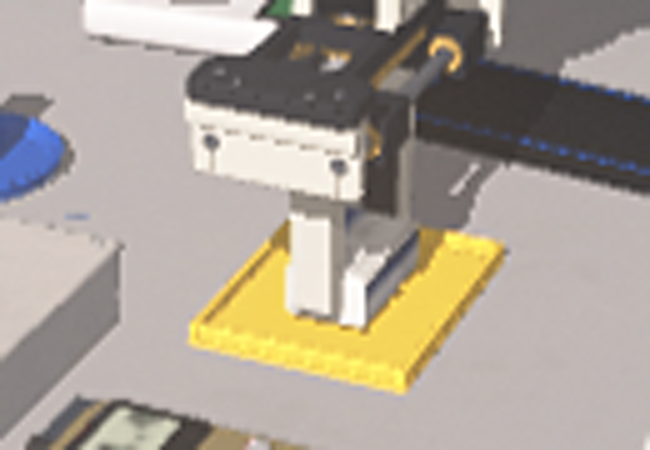

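The carton is level in the tray, with its centre about 4 mm toward −x of the finger at (320,310). I'll correct for that and set it down.

```bash
python3 -m inch '[[[0.004,0,-0.001],[0,0,0],0],[[0.004,0,-0.002],[0,0,0],0],[[0.004,0,-0.004],[0,0,0],0],[[0.004,0,-0.004],[0,0,0],0],[[0.004,0,-0.004],[0,0,0],0]]'
```

```text
t: 20.8
tool_pos: [0.4732, 0.0554, 0.1934]
orientation: [0.004, 3.141, 0.0]
wrist_force: [0.7, -0.2, -0.6]
opening: 0.0621
grasp_force: 12.0
```

```bash
python3 -m inch '[[[0,0,-0.001],[0,0,0],0],[[0,0,-0.002],[0,0,0],0],[[0,0,-0.002],[0,0,0],0],[[0,0,-0.002],[0,0,0],0]]'
python3 -m inch '[[[0,0,0],[0,0,0],-0.4],[[0,0,0],[0,0,0],-0.5],[[0,0,0],[0,0,0],-0.6],[[0,0,0],[0,0,0],-0.65],[[0,0,0],[0,0,0],-0.65]]'
python3 -m inch '[[[0,0,0.01],[0,0,0],-0.65],[[0,0,0.04],[0,0,0],-0.7],[[0,0,0.08],[0,0,0],-0.8],[[-0.005,0.04,0.12],[0,0,0],-1],[[-0.01,0.08,0.16],[0,0,0],-1]]'
python3 -m inch '[[[0,0.04,0.03],[0,0,0],-1],[[0,0.08,0.05],[0,0,0],-1],[[0,0.13,0.05],[0,0,0],-1],[[0,0.18,0.05],[0,0,0],-1],[[0,0.23,0.05],[0,0,0],-1]]'
python3 - <<'E'
from h import *
p=optics.get_image('top');s=optics.get_image('side')
a=np.hstack([cv2.resize(p['frame'][220:350,190:330],None,fx=2.8,fy=2.8,interpolation=2),cv2.resize(s['frame'][230:360,260:400],None,fx=2.8,fy=2.8,interpolation=2)])
save({'frame':a},'a7.png')
for n,z in [('meter_c',.033),('carton_c',.025),('tray_floor',.01)]:
    for r in search_frame(n,p)[:2]:
        b=r['box']; print(n,r['score'],np.round(b),at(p,(b[0]+b[2])/2,(b[1]+b[3])/2,z))
E
```

```text
t: 21.2
tool_pos: [0.4733, 0.0553, 0.1918]
orientation: [0.004, 3.141, 0.0]
wrist_force: [-3.1, 0.0, 8.6]
opening: 0.0618
grasp_force: 12.0
t: 21.7
tool_pos: [0.4732, 0.0554, 0.1912]
orientation: [-0.004, -3.142, 0.0]
wrist_force: [0.3, 0.4, 0.2]
opening: 0.0763
grasp_force: 0.0
t: 22.2
tool_pos: [0.464, 0.1262, 0.344]
orientation: [0.007, 3.141, 0.0]
wrist_force: [1.6, -0.6, 0.0]
opening: 0.0918
grasp_force: 0.0
t: 22.7
tool_pos: [0.4637, 0.3577, 0.3928]
orientation: [0.004, 3.141, 0.001]
wrist_force: [0.8, 0.3, 0.2]
opening: 0.0933
grasp_force: 0.0
meter_c 0.89 [214. 263. 242. 322.] [0.45576235 0.24211391 0.033     ]
meter_c 0.24 [421. 187. 440. 203.] [ 0.65711985 -0.20642278  0.033     ]
carton_c 0.87 [298. 277. 330. 292.] [0.46835217 0.05427966 0.025     ]
carton_c 0.35 [285. 261. 341. 305.] [0.47169008 0.05660692 0.025     ]
tray_floor 0.68 [284. 262. 340. 305.] [0.47063311 0.05842761 0.01      ]
```

View pics/a7.png

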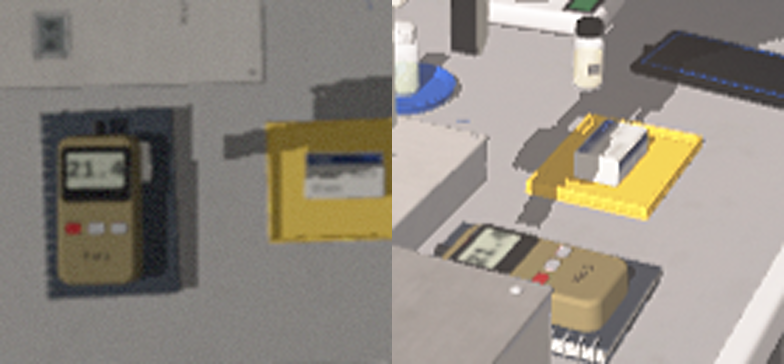

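The carton sits centred in the tray and the meter lies clear, its bar centre at crop (97,211), or about (0.450, 0.247). Now I'll fetch it.

```bash
python3 -m inch '[[[-0.005,-0.04,-0.03],[0,0,0],-1],[[-0.01,-0.08,-0.06],[0,0,0],-1],[[-0.013,-0.109,-0.06],[0,0,0],-1],[[-0.013,-0.109,-0.06],[0,0,0],-1],[[-0.013,-0.109,-0.06],[0,0,0],-1]]' 30
python3 -m inch '[[[0,0,0],[0,0,0],-1],[[0,0,0],[0,0,0],-1]]'
```

```text
t: 23.45
tool_pos: [0.4517, 0.2456, 0.3324]
orientation: [0.008, 3.141, 0.001]
wrist_force: [0.4, 0.2, 0.2]
opening: 0.0929
grasp_force: 0.0
t: 23.65
tool_pos: [0.4515, 0.2472, 0.3321]
orientation: [0.003, 3.141, 0.001]
wrist_force: [-0.4, 0.1, -0.2]
opening: 0.0928
grasp_force: 0.0
```

```bash
python3 -m inch '[[[-0.001,0,-0.04],[0,0,0],-1],[[-0.001,0,-0.08],[0,0,0],-1],[[-0.001,0,-0.11],[0,0,0],-1],[[-0.001,0,-0.125],[0,0,0],-1],[[-0.001,0,-0.131],[0,0,0],-1]]'
python3 -m inch '[[[0,0,0],[0,0,0],-1],[[0,0,0],[0,0,0],-0.7],[[0,0,0],[0,0,0],-0.5],[[0,0,0],[0,0,0],-0.4],[[0,0,0],[0,0,0],-0.3]]'
python3 -m inch '[[[0,0,0],[0,0,0],-0.2],[[0,0,0],[0,0,0],0],[[0,0,0],[0,0,0],0],[[0,0,0],[0,0,0],0],[[0,0,0],[0,0,0],0]]'
```

```text
t: 24.15
tool_pos: [0.4501, 0.2471, 0.1992]
orientation: [-0.003, -3.14, 0.001]
wrist_force: [-0.7, -0.3, 0.9]
opening: 0.0931
grasp_force: 0.0
t: 24.65
tool_pos: [0.4505, 0.2469, 0.2012]
orientation: [0.004, 3.141, 0.001]
wrist_force: [-0.4, 1.7, 0.2]
opening: 0.0655
grasp_force: 0.7
t: 25.15
tool_pos: [0.4506, 0.2469, 0.2012]
orientation: [0.004, 3.141, 0.001]
wrist_force: [-1.8, 0.3, 5.6]
opening: 0.0635
grasp_force: 30.0
```

```bash
python3 -m inch '[[[0,0,0.01],[0,0,0],0],[[0,0,0.04],[0,0,0],0],[[0,0,0.07],[0,0,0],0],[[0,0,0.1],[0,0,0],0],[[0,0,0.11],[0,0,0],0]]'
python3 -m inch '[[[0,-0.03,0],[0,0,0],0],[[0,-0.07,0],[0,0,0],0],[[0,-0.11,0],[0,0,0],0],[[0,-0.15,0],[0,0,0],0],[[0,-0.19,0],[0,0,0],0]]'
python3 -m inch '[[[-0.001,-0.04,0],[0,0,-0.05],0],[[-0.002,-0.08,0],[0,0,-0.11],0],[[-0.004,-0.12,0],[0,0,-0.11],0],[[-0.006,-0.16,0],[0,0,-0.11],0],[[-0.006,-0.202,0],[0,0,-0.11],0]]'
python3 -m inch '[[[0,0,0],[0,0,0],0],[[0,0,-0.03],[0,0,0],0],[[0,0,-0.06],[0,0,0],0],[[0,0,-0.08],[0,0,0],0],[[0,0,-0.085],[0,0,0],0]]'
python3 -m inch '[[[0,0,0],[0,0,0],0],[[0,0,0],[0,0,0],0]]'
python3 - <<'E'
from h import *
s=optics.get_image('side'); save(s,'s8.png',(280,170,440,290),4.5)
E
```

```text
t: 25.65
tool_pos: [0.4507, 0.2469, 0.3136]
orientation: [0.004, 3.138, 0.002]
wrist_force: [0.2, -0.1, -1.5]
opening: 0.064
grasp_force: 30.0
t: 26.15
tool_pos: [0.4499, 0.0553, 0.3101]
orientation: [-0.003, -3.141, 0.0]
wrist_force: [0.7, -0.8, -0.7]
opening: 0.064
grasp_force: 30.0
t: 26.65
tool_pos: [0.4437, -0.1467, 0.3101]
orientation: [-0.185, -3.135, -0.001]
wrist_force: [1.3, -0.2, -0.5]
opening: 0.0637
grasp_force: 30.0
t: 27.15
tool_pos: [0.4436, -0.1445, 0.2235]
orientation: [-0.184, -3.132, -0.002]
wrist_force: [-0.0, 0.5, -1.1]
opening: 0.0639
grasp_force: 30.0
t: 27.35
tool_pos: [0.4447, -0.1451, 0.2264]
orientation: [0.184, 3.135, -0.0]
wrist_force: [-0.1, -0.1, -1.1]
opening: 0.0637
grasp_force: 30.0
```

View pics/s8.png

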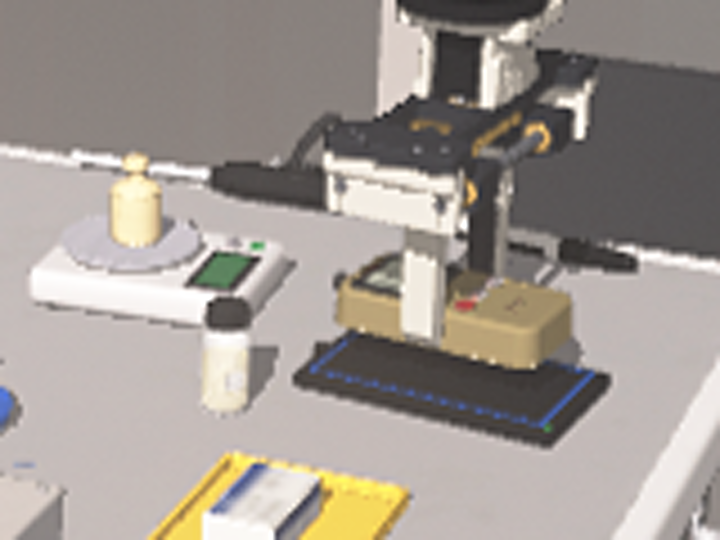

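```bash
python3 - <<'E'
from h import *
s=optics.get_image('side'); p=optics.get_image('top')
a=np.radians(-6.6);R=np.array([[np.cos(a),-np.sin(a)],[np.sin(a),np.cos(a)]])
im=s['frame'].copy()
for off in (0,-.008):
  pts=[]
  for x,y in [(-.0585,.032),(.0585,.032)]:
    for z in (.036,.058):
      q=R@[x+off,y]; pts.append([.4447+q[0],-.1451+q[1],z])
  print(off,np.round((proj(s,pts)-[280,170])*4.5))
# pad corners predicted vs seen
pts=[]
for x,y in [(-.075,.045),(.075,.045),(-.075,-.045)]:
    q=R@[x,y]; pts.append([.4447+q[0],-.1451+q[1],.01])
print(np.round((proj(s,pts)-[280,170])*4.5))
for n in('meter_c','pad_top'):
  r=search_frame(n,s)[:1]; print(n,[(x['score'],np.round((np.array(x['box']).reshape(2,2)-[280,170])*4.5)) for x in r])
E
```

```text
0 [[528. 371.]
 [531. 332.]
 [325. 322.]
 [327. 284.]]
-0.008 [[543. 374.]
 [546. 335.]
 [339. 325.]
 [340. 287.]]
[[545. 433.]
 [285. 368.]
 [610. 370.]]
meter_c [(0.96, array([[331., 251.],
       [574., 376.]]))]
pad_top [(0.92, array([[295., 348.],
       [607., 450.]]))]
```

The meter lies parallel to the pad but sits about 8 mm toward −x relative to the gripper. I'll shift it +6 mm along its length and lower.

```bash
python3 -m inch '[[[0.006,-0.001,-0.008],[0,0,0],0],[[0.006,-0.001,-0.016],[0,0,0],0],[[0.006,-0.001,-0.022],[0,0,0],0],[[0.006,-0.001,-0.025],[0,0,0],0],[[0.006,-0.001,-0.025],[0,0,0],0]]'
python3 -m inch '[[[0,0,0],[0,0,0],0],[[0,0,-0.001],[0,0,0],0],[[0,0,-0.001],[0,0,0],0],[[0,0,-0.001],[0,0,0],0]]'
```

```text
t: 28.1
tool_pos: [0.4503, -0.1462, 0.2001]
orientation: [-0.185, -3.135, -0.001]
wrist_force: [-0.2, -0.3, -0.7]
opening: 0.0635
grasp_force: 30.0
t: 28.5
tool_pos: [0.4504, -0.1462, 0.1997]
orientation: [0.185, 3.136, -0.0]
wrist_force: [-0.5, -0.8, 0.6]
opening: 0.0637
grasp_force: 30.0
```

```bash
python3 -m inch '[[[0,0,-0.001],[0,0,0],0],[[0,0,-0.001],[0,0,0],0],[[0,0,-0.001],[0,0,0],0]]'
python3 -m inch '[[[0,0,0],[0,0,0],-0.45],[[0,0,0],[0,0,0],-0.6],[[0,0,0],[0,0,0],-0.75],[[0,0,0],[0,0,0],-0.8],[[0,0,0],[0,0,0],-0.8]]'
python3 -m inch '[[[0,0,0.01],[0,0,0],-0.8],[[0,0,0.05],[0,0,0],-0.8],[[0,0,0.1],[0,0,0],-0.8],[[0,0,0.15],[0,0,0],-0.8],[[0,0.03,0.19],[0,0,0],-0.8]]'
python3 -m inch '[[[-0.02,0.04,0],[0,0,0],-0.8],[[-0.04,0.08,0],[0,0,0],-0.8],[[-0.06,0.12,0],[0,0,0],-0.8],[[-0.08,0.16,0],[0,0,0],-0.8],[[-0.1,0.2,0],[0,0,0],-0.8]]'
python3 -m inch '[[[-0.01,0.045,0],[0,0,0],-0.8],[[-0.02,0.09,0],[0,0,0],-0.8],[[-0.02,0.13,0],[0,0,0],-0.8],[[-0.02,0.18,0],[0,0,0],-0.8],[[-0.02,0.22,0],[0,0,0],-0.8]]'
python3 - <<'E'
from h import *
p=optics.get_image('top');s=optics.get_image('side')
save(p,'t9.png',(190,160,460,340),2.9)
save(s,'s9.png',(230,200,430,370),3.5)
for n,z in [('meter_c',.032),('pad_top',.01),('carton_c',.025),('tray_floor',.01),('vial_c',.063),('dish_floor',.01),('weight_c',.083),('pan',.032),('black_vial_c',.06),('logbook',.011)]:
    for r in search_frame(n,p)[:1]:
        b=r['box']; print(n,r['score'],np.round(b),np.round(at(p,(b[0]+b[2])/2,(b[1]+b[3])/2,z),4))
E
```

```text
t: 28.8
tool_pos: [0.4504, -0.1462, 0.1997]
orientation: [0.185, 3.136, -0.0]
wrist_force: [-5.6, 1.8, 20.0]
opening: 0.0637
grasp_force: 30.0
t: 29.3
tool_pos: [0.4504, -0.1462, 0.1986]
orientation: [-0.185, -3.136, -0.0]
wrist_force: [0.0, 0.6, 0.5]
opening: 0.0838
grasp_force: 0.0
t: 29.8
tool_pos: [0.4503, -0.1173, 0.3923]
orientation: [0.188, 3.133, -0.002]
wrist_force: [0.5, -0.6, 0.5]
opening: 0.0835
grasp_force: 0.0
t: 30.3
tool_pos: [0.349, 0.085, 0.3894]
orientation: [0.186, 3.135, 0.0]
wrist_force: [0.5, 0.4, 0.5]
opening: 0.0839
grasp_force: 0.0
t: 30.8
tool_pos: [0.3296, 0.3061, 0.3895]
orientation: [0.183, 3.135, 0.001]
wrist_force: [1.3, -1.3, 0.5]
opening: 0.0835
grasp_force: 0.0
meter_c 0.94 [390. 257. 421. 320.] [ 0.4548 -0.1447  0.032 ]
pad_top 0.95 [382. 262. 428. 330.] [ 0.4373 -0.147   0.01  ]
carton_c 0.72 [299. 277. 329. 288.] [0.4722 0.0545 0.025 ]
tray_floor 0.7 [283. 260. 342. 306.] [0.4712 0.0571 0.01  ]
vial_c 0.56 [328. 182. 340. 197.] [0.6695 0.0052 0.063 ]
dish_floor 0.93 [313. 167. 351. 211.] [0.6811 0.0085 0.01  ]
weight_c 0.48 [421. 187. 437. 201.] [ 0.6515 -0.1926  0.083 ]
pan 0.86 [400. 172. 452. 237.] [ 0.6374 -0.1973  0.032 ]
black_vial_c 0.56 [206. 260. 253. 326.] [0.455  0.2333 0.06  ]
logbook 0.61 [206. 257. 255. 328.] [0.4542 0.2405 0.011 ]
```

View pics/t9.png

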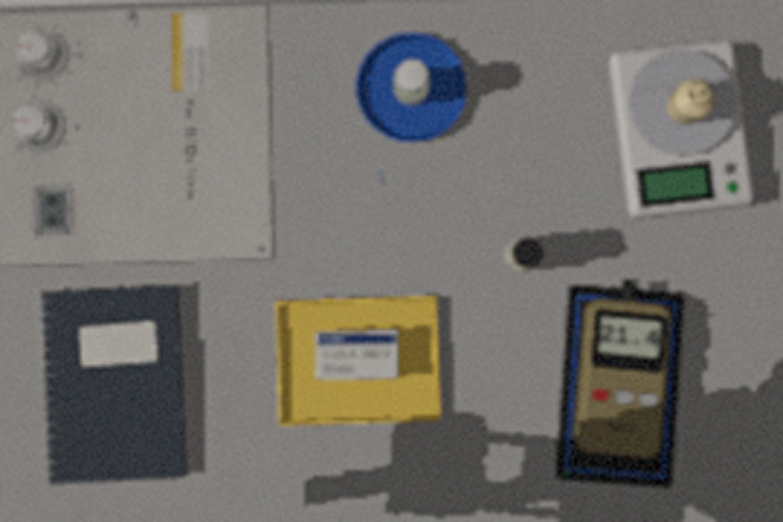

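View pics/s9.png

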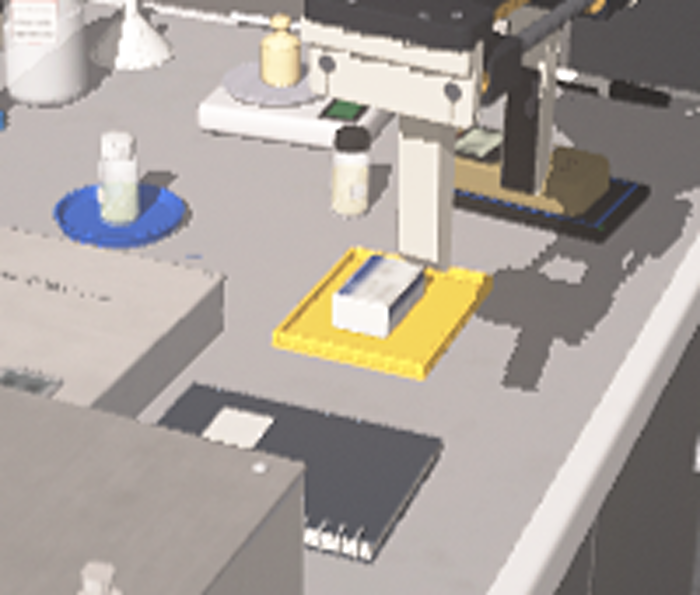

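The top view shows the weight on the pan, the vial upright in the dish, the carton in the tray and the meter on the pad, about 6 mm off centre lengthwise and within tolerance. The logbook and the black-capped vial haven't moved.

```bash
python3 -m inch '[[[0,0,0],[0,0,0],-0.8],[[0,0,0],[0,0,0],-0.8],[[0,0,0],[0,0,0],-0.8]]' && python3 -c "
from station import ctrl
print(ctrl.finish_job())"
```

```text
t: 31.7
tool_pos: [0.3304, 0.3038, 0.3887]
orientation: [-0.185, -3.136, 0.0]
wrist_force: [-0.2, -0.4, -0.7]
opening: 0.0836
grasp_force: 0.0
the job is handed in; nothing more can be done
None
```

I handed the job in at about 32 s, with no verdict returned: the last pictures show the weight, white-capped vial, carton and meter each in place (the meter is furthest off, about 6 mm along the pad), and the logbook and black-capped vial where they were.

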